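# Open the lever-lid discard bin and hold it open

### The arm

A 6-joint arm with a two-finger parallel gripper is mounted at the origin on a cart in front of the work surface, level with it; the furniture and walls round the work are solid. World frame = base frame: x ahead of the robot, y to its left, z up, the work surface at z = 0. Lengths are in m, angles in rad, forces in N, time in s.
With the tool pointing down it reaches from about 0.25 to 0.775 m from the base axis. Payload 4 kg.
Tool frame: the origin (TCP) lies at the very end of the fingers, on their centre line; the grasp point (between the pads) lies 19 mm behind it; z points along the fingers, y is the line along which they close (so a half turn about z gives the same grasp; the last joint's range is limited). The gripper opens to 85 mm and grips with 20 to 120 N. Pads are 22 mm wide; open, the fingers measure 114 mm over their backs; the gripper's body (76 mm by 85 mm) begins 54 mm behind the grasp point. The pads swing forward as they close: fully open they stand 13 mm farther back than shut.
Start: joints at [1.13, 0.087, 1.371, -0, 1.684, -0.103], TCP at [0.182, 0.519, 0.231] pointing down, gripper open.
Joint ranges: [-3.1, 3.1], [-0.76, 2.03], [0.27, 2.55], [-1.08, 4.22], [0.17, 2.65], [-2.57, 2.57]. Speed limits (rad/s): [2.79, 2.79, 3.14, 3.14, 3.14, 3.14].

### API

Orientations are given as a unit quaternion [w, x, y, z].
In Python, from station import manip, get_image, get_calibration, workorder gives the robot as it stands. The module is installed in compiled form; this text tells all that it offers.
- The arm moves only by the tool carry_out, never from a script. Its argument "rows" is a list of rows, each a list of 6 numbers: the shift along the tool's x, y, z in mm, then the turn, a rotation vector about the tool's x, y, z in rad. A call has 1 to 20 rows; each row shifts and turns the commanded pose from where the row before left it, along the tool's axes as they then stand; what a row does not reach is not made up. A row lasts 1/10 s, in which the tool goes at most 50 mm and 8.59 degrees, less where a joint would pass 70% of its speed; a pose out of reach is approached as far as the arm can. A call is refused whole if a number of a shift passes 50 or a number of a turn 0.15, either way. A call with a gripper value outside its range is refused whole. "grip" is the finger opening in mm, from 0 to 85.4, set as the call begins (left out, the last holds). The fingers move at their own pace and stop on an object; the grip force is fixed at half the most. Time passes only in rows, so rows that do not move let the fingers close. It gives the time, the measured TCP pose, the force, the opening and the grip force at its end, in the units of the state.
- manip.read_state(): the state, without advancing time (a new reading comes with each control period).
- get_image(name): name is "scene" or "top" or "wrist"; returns (picture, depth): 384x512x3 uint8, red, green, blue; 384x512 float32, m along the optical axis (not along the pixel's ray), 0 where there is no reading.
- get_calibration(name): a dict with "intrinsics" (3x3 intrinsics, pixels), "T" (4x4, takes a point from camera to world coordinates). Camera axes: x right, y down, z forward; pixel columns grow to the right and rows downward; lengths in m; the calibration is good to about 2 mm. A picture is of the moment at which its call begins: read the wrist's pose just before it. get_calibration takes no time and is no camera call; for the wrist camera it gives the pose at the moment of the call.
- workorder.job_done(): hands the job in; it is judged then, once.
The state is a dict: "time": time; "joint_pos": joint angles; "qd": joint speeds; "joint_efforts": joint torques, N m; "tool_pos": TCP position; "eef_rot": TCP orientation; "wrist_force": force on the tool from outside, world axes, zero at the start; "ft_torque": the same for the moment, N m; "grip_width": finger opening in m; "finger_force": force on a finger pad.
Only numpy, scipy, OpenCV 4.12 (cv2) and the standard library are available. Lean on these libraries where they do the work, as an engineer would, in place of code of your own. Each camera call takes 0.05 s, during which the arm holds its last target. There are 200 camera calls.

### The job

A colleague is coming with used sample tubes: open the lever-lid discard bin on the desk for them. With a fingertip push the upright tab of the sliding catch on the bin's front fully to the left, so that the lid is unlocked, then press the pad of the long lever arm all the way down so that the lid swings up, and finish while still holding the pad down with the lid wide open. Nothing needs grasping; do not touch the lid itself, and leave the tubes, hand-rub bottle and phone beside the bin where they are.

Things in the scene. Friction and masses are not known exactly. Their poses are not given: they have to be found in the camera images.
- bin: White enamelled open steel bin, 130 deep (x) x 190 wide (y) x 115 mm high, fixed to the desk. Origin: centre of its underside, on the desk top. x axis from its front to its back (away from the robot, turned at most 0.26 rad), y to its left as the robot sees it, z up. A 28 mm deep steel shelf at the top of its front carries the catch, with low guide loops whose tops are 132 mm above the desk.
- catch (a joint): Slide of the flat dark steel catch bar on the bin's front, m: 0 = locked (bar over the lid's tongue), 0.036 = stop; grows to the bin's left (+y of the bin). Starts at 0 to 0.012, locked. The lid is free from about 0.030 on. Friction about 2 N, no spring: it stays where it is left.
- catch_tab (a point): In the catch's upright tab, 10 mm below its top. The tab is 13 (bin x) x 9 (bin y) x 34 mm tall, top 162 mm above the desk. Locked, this point is at (-0.082, -0.012, 0.152) in the bin's frame; it moves with the catch. The lid's front edge is 12 mm behind it, the lid's top 124 mm above the desk: fingertips 137 mm or more above the desk pass clear over lid and guide loops.
- lever (a joint): Turn of the lever on its pivot at the bin's right side, rad: 0 = at rest, 0.38 = stop, long arm fully down. Pivot axis along the bin's y through (-0.003, -0.110, 0.107) in its frame. The short arm's roller lifts the lid's ear. Lid and return spring take about 8 to 15 N on the pad to start, about 2 N fully down, and drive the lever back up when let go. Catch locked, it cannot go down.
- lever_pad: Black ribbed rubber pad, 56 (x) x 46 (y) mm, 9 mm thick with its steel plate, at the end of the long lever arm, 182 mm in front of the pivot, right front of the bin. Origin: centre of the plate's underside. It turns with the lever.
- pad_top (a point): Centre of the pad's upper face. At rest it lies at (-0.183, -0.110, 0.124) in the bin's frame, tilted with its front edge 0.17 rad up; at the lever's stop it has gone down 65 mm and about 6 mm towards the bin, front edge 0.21 rad down.
- lid (a joint): Opening of the lid on its hinge at the bin's far rim, rad: 0 = shut, about 1.0 with the lever at its stop. It falls shut by its own weight.
- lid_panel: Bare steel lid, 136 deep x 198 wide x 8 mm thick, lying on the bin's rim when shut; its tongue (24 mm wide) sticks out at the front under the catch bar, its ear at the right back over the lever's roller. Origin: middle of the hinge line at the far rim, at (0.068, 0, 0.115) in the bin's frame.
- tube_81: Loose sample tube with a red screw cap, 31 x 31 x 100 mm, standing on the desk left of the bin. Origin: centre of its foot.
- tube_spare: Second loose sample tube with a red screw cap, 31 x 31 x 99 mm, standing left in front of the first. Origin: centre of its foot.
- sanitizer_near: White hand-rub pump bottle, 70 x 100 x 234 mm, standing left of the bin at the back. Origin: centre of its foot.
- phone_desk: Phone, 161 x 76 x 10 mm, lying on the desk left in front of the bin. Origin: centre of its underside.

How it is judged:
By the outcome, as a careful person would: the job done as asked, in the order asked, and still so for the second after the job is handed in, while the arm keeps its last pose, push and grip.
It also fails if it takes over 40 s, if anything falls off the work surface, if the arm or the gripper's body presses on something with over 40 N, if the wrist force passes 120 N, or if a joint passes its speed limit or range.

## Working session

There is one attempt and no reset: what is moved stays moved. The work goes in short steps, Python scripts to look and compute and a tool call to move; the robot and the scene stay as the last step left them, time stands still between calls to the robot, and variables do not carry over. Pictures are saved under pics/ and viewed, at most 10 in all, crops included, and the job is handed in when it is done.

Besides the shell and the picture viewer there is one more tool, called as name(argument=value, ...), one argument or row to a line, values as JSON. carry_out: Moves the arm, as the interface text tells. Its arguments: {"type":"object","properties":{"rows":{"type":"array","items":{"type":"array","items":{"type":"number"}}},"grip":{"type":"number"}},"required":["rows"]}

```bash
mkdir -p pics
python3 - <<'E'
from station import manip,get_image,get_calibration
import cv2,numpy as np
s=manip.read_state();print(s['time'],s['tool_pos'],s['eef_rot'],s['grip_width'])
for n in("scene","top"):
    p,d=get_image(n);c=get_calibration(n);np.savez(f'{n}.npz',p=p,d=d,K=c['intrinsics'],T=c['T'])
    cv2.imwrite(f'pics/{n}.png',p[:,:,::-1]);print(n,c['intrinsics'],c['T'])
E
```

```text
0.0 [0.18208079 0.51843998 0.23011374] [-3.00470074e-04  1.68123871e-01  9.85765226e-01 -1.09172073e-03] 0.0855024138523434
scene [[368.45410188   0.         250.23580938]
 [  0.         368.45410188 192.71010119]
 [  0.           0.           1.        ]] [[ 0.63771551 -0.43034719  0.63884288  0.02509363]
 [-0.77014059 -0.37154639  0.51849471 -0.2513469 ]
 [ 0.01422703 -0.82265095 -0.56836873  0.6202247 ]
 [ 0.          0.          0.          1.        ]]
top [[388.59319935   0.         261.21590563]
 [  0.         388.59319935 186.45021081]
 [  0.           0.           1.        ]] [[ 2.32068490e-02 -9.82969691e-01  1.82296541e-01  4.26285488e-01]
 [-9.99725282e-01 -2.34171315e-02  9.99158676e-04  2.20055015e-01]
 [ 3.28671936e-03 -1.82269648e-01 -9.83243089e-01  9.41221869e-01]
 [ 0.00000000e+00  0.00000000e+00  0.00000000e+00  1.00000000e+00]]
```

View pics/scene.png

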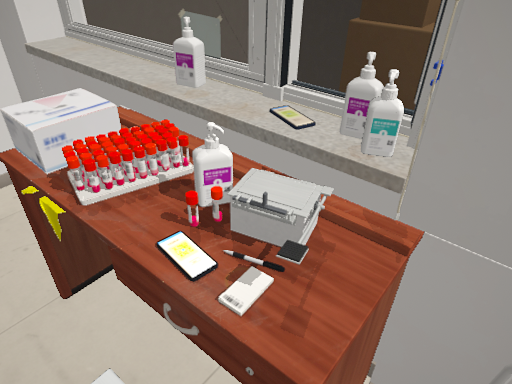

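View pics/top.png

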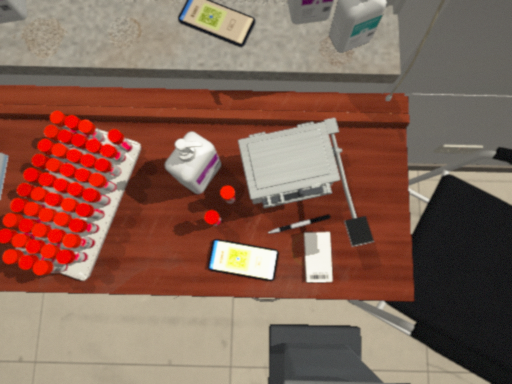

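The scene view shows the bin at about (275,210), the tab at (265,198) and the pad at (292,252). The top view shows the lid at about (288,163) and the pad at (359,231). Next I'll measure them.

```bash
cat > h.py <<'E'
import numpy as np,cv2
def cloud(n):
    f=np.load(n+'.npz');d=f['d'];K=f['K'];T=f['T']
    v,u=np.mgrid[:384,:512]
    P=np.stack([(u-K[0,2])/K[0,0]*d,(v-K[1,2])/K[1,1]*d,d],-1)@T[:3,:3].T+T[:3,3]
    P[d==0]=np.nan
    return f['p'],P
E
python3 - <<'E'
from h import *
p,P=cloud('top')
m=np.zeros((384,512),bool);m[115:210,235:335]=1
z=P[...,2]
l=m&(z>.117)&(z<.131)
n,lab,st,_=cv2.connectedComponentsWithStats(l.astype(np.uint8),connectivity=4)
k=1+np.argmax(st[1:,4]);q=P[lab==k];print('lid n',len(q),'z',np.median(q[:,2]))
r=cv2.minAreaRect(q[:,:2].astype(np.float32)*1000);print(r,cv2.boxPoints(r))
t=m&(z>.137)&(z<.2);print('tab top',[(int(b),int(a),P[a,b].round(3)) for a,b in np.argwhere(t)][:40])
m[:]=0;m[205:255,335:385]=1
b=m&(p.max(2)<60)&(z>.08);q=P[b];print('pad',len(q),q.mean(0),cv2.minAreaRect(q[:,:2].astype(np.float32)*1000))
print('plane',np.linalg.lstsq(np.c_[q[:,:2],np.ones(len(q))],q[:,2],rcond=None)[0])
p2,P2=cloud('scene')
z=P2[...,2];m[:]=0;m[180:225,240:300]=1
t=m&(z>.137)&(z<.17);q=P2[t];print('tab scene',len(q),np.median(q,0),q.min(0),q.max(0))
m[:]=0;m[235:270,270:315]=1
b=m&(p2.max(2)<60)&(z>.08);q=P2[b];print('pad scene',len(q),q.mean(0))
a=p[110:260,230:390,::-1];c=p2[170:280,215:345,::-1]
cv2.imwrite('pics/crop.png',np.hstack([cv2.resize(a,(400,375),interpolation=2),cv2.resize(c,(400,375),interpolation=2)]))
E
```

```text
lid n 5721 z 0.12224827369332136
((636.3613891601562, 150.82069396972656), (159.9662628173828, 219.5078582763672), 13.648755073547363) [[532.7384   238.60167 ]
 [584.5355    25.292604]
 [739.9844    63.03972 ]
 [688.18726  276.3488  ]]
tab top [(299, 189, array([0.568, 0.143, 0.159])), (300, 189, array([0.567, 0.142, 0.162])), (301, 189, array([0.567, 0.14 , 0.162])), (302, 189, array([0.567, 0.138, 0.162])), (298, 190, array([0.566, 0.145, 0.156])), (299, 190, array([0.566, 0.144, 0.16 ])), (300, 190, array([0.565, 0.142, 0.161])), (301, 190, array([0.566, 0.14 , 0.161])), (302, 190, array([0.565, 0.138, 0.162])), (298, 191, array([0.565, 0.145, 0.153])), (299, 191, array([0.564, 0.143, 0.159])), (300, 191, array([0.563, 0.142, 0.162])), (301, 191, array([0.564, 0.139, 0.16 ])), (302, 191, array([0.563, 0.138, 0.163])), (298, 192, array([0.563, 0.145, 0.151])), (299, 192, array([0.561, 0.144, 0.16 ])), (300, 192, array([0.561, 0.142, 0.163])), (301, 192, array([0.561, 0.14 , 0.162])), (302, 192, array([0.562, 0.137, 0.159])), (303, 192, array([0.562, 0.135, 0.159])), (298, 193, arra
[... 267 characters left out ...]
, 0.145])), (299, 194, array([0.558, 0.143, 0.154])), (300, 194, array([0.557, 0.142, 0.161])), (301, 194, array([0.558, 0.139, 0.159])), (302, 194, array([0.558, 0.137, 0.157])), (299, 195, array([0.557, 0.142, 0.147])), (300, 195, array([0.557, 0.141, 0.151])), (301, 195, array([0.557, 0.138, 0.149])), (300, 196, array([0.557, 0.139, 0.138]))]
pad 504 [0.48951691 0.01463511 0.12433647] ((489.90087890625, 14.22944450378418), (52.06195068359375, 43.27622985839844), 14.052058219909668)
plane [-0.16071172 -0.04478352  0.20366299]
tab scene 56 [0.55837114 0.13977848 0.15170195] [0.55317302 0.13673646 0.13769233] [0.56684496 0.14614947 0.16262485]
pad scene 367 [0.48226635 0.01319624 0.12592526]
```

View pics/crop.png

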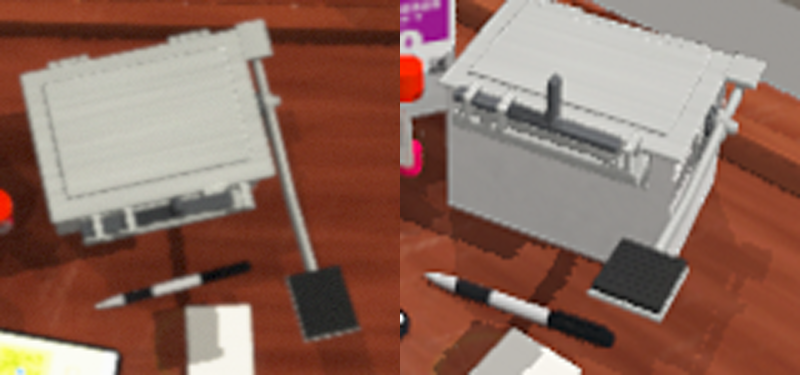

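Both views agree. The bin's yaw is about 0.24 rad and its origin about (0.641, 0.165). The tab is at (0.562, 0.1405), which puts the catch at about 7 mm. The pad top is at about (0.488, 0.014, 0.124), and the heights match what was given. I'll approach to the right of the tab with the fingers shut.

carry_out(
  grip=0,
  rows=[
    [0, 0, 0, 0, 0, -0.145],
    [0, 0, 0, 0, 0, -0.145],
    [0, 0, 0, 0, 0, -0.145],
    [0, 0, 0, 0, 0, -0.145],
    [-20, -35.5, 0, 0, 0, 0],
    [-20, -35.5, 0, 0, 0, 0],
    [-20, -35.5, 0, 0, 0, 0],
    [-20, -35.5, 0, 0, 0, 0],
    [-20, -35.5, 0, 0, 0, 0],
    [-20, -35.5, 0, 0, 0, 0],
    [-20, -35.5, 0, 0, 0, 0],
    [-20, -35.5, 0, 0, 0, 0],
    [-20, -35.5, 0, 0, 0, 0],
    [-20, -35.5, 0, 0, 0, 0],
    [-20, -35.5, 0, 0, 0, 0],
    [-20, -35.5, 0, 0, 0, 0],
    [-20, -35.5, 0, 0, 0, 0],
    [-19, -35.5, 0, 0, 0, 0],
  ],
)

```text
time: 1.9
tool_pos: [0.5731, 0.1019, 0.2306]
eef_rot: [-0.001, -0.121, 0.993, 0.0]
wrist_force: [0.6, 0.2, 0.2]
grip_width: -0.0002
finger_force: 0.0
```

```bash
cat >> h.py <<'E'
from scipy.spatial.transform import Rotation as R
def where():
    from station import manip
    s=manip.read_state();q=np.array(s['eef_rot']);M=R.from_quat(q[[1,2,3,0]]).as_matrix()
    t=np.array(s['tool_pos']);c,sn=np.cos(.24),np.sin(.24)
    B=np.array([[c,sn,0],[-sn,c,0],[0,0,1]])
    print('t',s['time'],'tcp',t.round(4),'in bin',(B@(t-[.641,.165,0])).round(4),'F bin',(B@np.array(s['wrist_force'])).round(1),'grip',s['grip_width'])
    print('tool axes in bin\n',(B@M).round(3))
E
python3 -c "from h import *;where()"
```

```text
t 1.9 tcp [0.5731 0.1019 0.2306] in bin [-0.081  -0.0451  0.2306] F bin [0.7 0.1 0.2] grip -0.00015872367622998964
tool axes in bin
 [[-1.    -0.002 -0.001]
 [-0.002  1.     0.   ]
 [ 0.001  0.    -1.   ]]
```

carry_out(
  rows=[
    [0, 0, 20, 0, 0, 0],
    [0, 0, 20, 0, 0, 0],
    [0, 0, 20, 0, 0, 0],
    [0, 0, 16, 0, 0, 0],
    [0, 0, 10, 0, 0, 0],
    [0, 0, 0, 0, 0, 0],
    [0, 8, 0, 0, 0, 0],
    [0, 8, 0, 0, 0, 0],
    [0, 5, 0, 0, 0, 0],
    [0, 5, 0, 0, 0, 0],
    [0, 5, 0, 0, 0, 0],
    [0, 5, 0, 0, 0, 0],
    [0, 0, 0, 0, 0, 0],
  ],
)

```text
time: 3.2
tool_pos: [0.5636, 0.1392, 0.1455]
eef_rot: [0.0, -0.121, 0.993, 0.0]
wrist_force: [1.1, -0.7, 0.2]
grip_width: -0.0002
finger_force: 0.0
```

```bash
python3 -c "
from h import *;where()
from station import get_image,get_calibration
p,d=get_image('scene');c=get_calibration('scene');np.savez('scene2.npz',p=p,d=d,K=c['intrinsics'],T=c['T'])
cv2.imwrite('pics/s2.png',cv2.resize(p[110:290,180:380,::-1],(800,600)))
"
```

```text
t 3.2 tcp [0.5636 0.1392 0.1455] in bin [-0.0814 -0.0067  0.1455] F bin [ 0.9 -1.   0.2] grip -0.0002012482081993808
tool axes in bin
 [[-1.    -0.003  0.   ]
 [-0.003  1.     0.001]
 [-0.     0.001 -1.   ]]
```

View pics/s2.png

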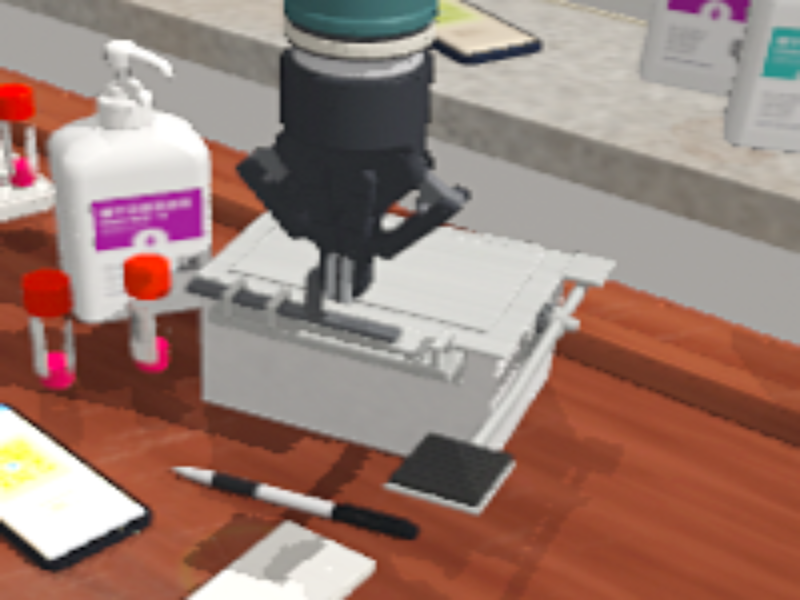

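The tab, at about (315,285) in the crop, touches the finger's left side and the bar has moved left. I'll keep going to the stop.

carry_out(
  rows=[
    [0, 3, 0, 0, 0, 0],
    [0, 3, 0, 0, 0, 0],
    [0, 3, 0, 0, 0, 0],
    [0, 3, 0, 0, 0, 0],
    [0, 0, 0, 0, 0, 0],
  ],
)

```text
time: 3.75
tool_pos: [0.5605, 0.1504, 0.145]
eef_rot: [-0.0, -0.121, 0.993, 0.0]
wrist_force: [0.8, -0.2, -0.5]
grip_width: 0.0
finger_force: 0.3
```

carry_out(
  rows=[
    [0, 2, 0, 0, 0, 0],
    [0, 2, 0, 0, 0, 0],
    [0, 2, 0, 0, 0, 0],
    [0, 0, 0, 0, 0, 0],
  ],
)

```text
time: 4.15
tool_pos: [0.5602, 0.1517, 0.1452]
eef_rot: [0.0, -0.12, 0.993, -0.004]
wrist_force: [3.2, -11.6, -0.6]
grip_width: -0.0002
finger_force: 5.7
```

```bash
python3 -c "
from h import *;where()
from station import get_image,get_calibration
p,d=get_image('scene');c=get_calibration('scene');np.savez('scene2.npz',p=p,d=d,K=c['intrinsics'],T=c['T'])
cv2.imwrite('pics/s3.png',cv2.resize(p[160:220,220:300,::-1],(800,600),interpolation=2))
"
```

```text
t 4.15 tcp [0.5602 0.1517 0.1452] in bin [-0.0817  0.0063  0.1452] F bin [  0.4 -12.   -0.6] grip -0.00021282634057854434
tool axes in bin
 [[-1.    -0.    -0.001]
 [-0.     1.    -0.008]
 [ 0.001 -0.008 -1.   ]]
```

View pics/s3.png

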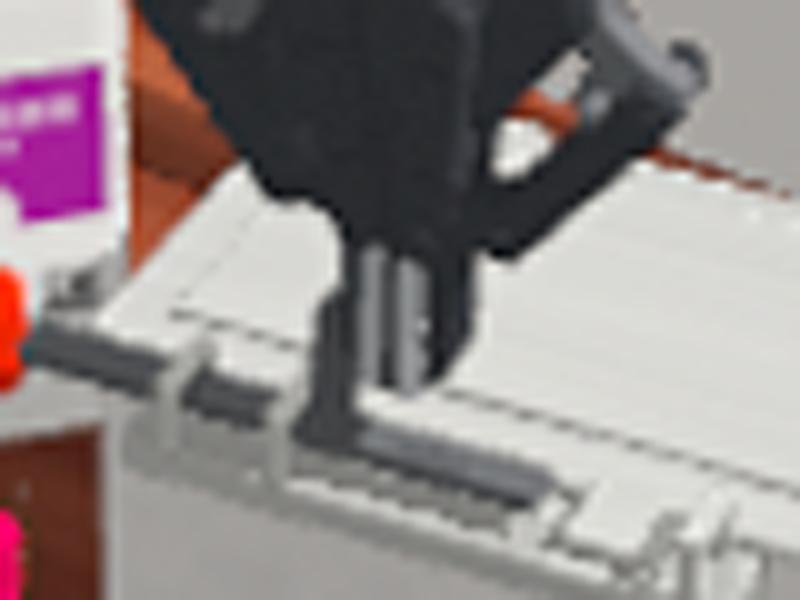

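The catch is at its stop: the force jumped to 12 N and the tab sits at about y = 0.025 in the bin's frame. In the crop the bar's right end, at (550,480), is clear of the tongue. I'll back off and move over the pad.

carry_out(
  rows=[
    [0, -6, 0, 0, 0, 0],
    [0, -8, 0, 0, 0, 0],
    [0, 0, -25, 0, 0, 0],
    [0, 0, -30, 0, 0, 0],
    [20, -22, 0, 0, 0, 0],
    [20, -22, 0, 0, 0, 0],
    [20, -22, 0, 0, 0, 0],
    [20, -22, 0, 0, 0, 0],
    [20, -19, 0, 0, 0, 0],
    [0, 0, 0, 0, 0, 0],
    [0, 0, 25, 0, 0, 0],
    [0, 0, 25, 0, 0, 0],
    [0, 0, 10, 0, 0, 0],
    [0, 0, 0, 0, 0, 0],
  ],
)

```text
time: 5.6
tool_pos: [0.4904, 0.0151, 0.1385]
eef_rot: [-0.002, -0.121, 0.993, 0.001]
wrist_force: [0.1, 0.8, 0.6]
grip_width: 0.0006
finger_force: 0.0
```

```bash
python3 -c "
from h import *;where()
from station import get_image,get_calibration
p,d=get_image('scene');q,d=get_image('top')
cv2.imwrite('pics/s4.png',np.hstack([cv2.resize(p[150:290,215:345,::-1],(400,430)),cv2.resize(q[110:260,250:390,::-1],(400,430))]))
"
```

```text
t 5.6 tcp [0.4904 0.0151 0.1385] in bin [-0.1819 -0.1098  0.1385] F bin [0.3 0.7 0.6] grip 0.0005905011284130019
tool axes in bin
 [[-1.    -0.003 -0.003]
 [-0.003  1.     0.002]
 [ 0.003  0.002 -1.   ]]
```

View pics/s4.png

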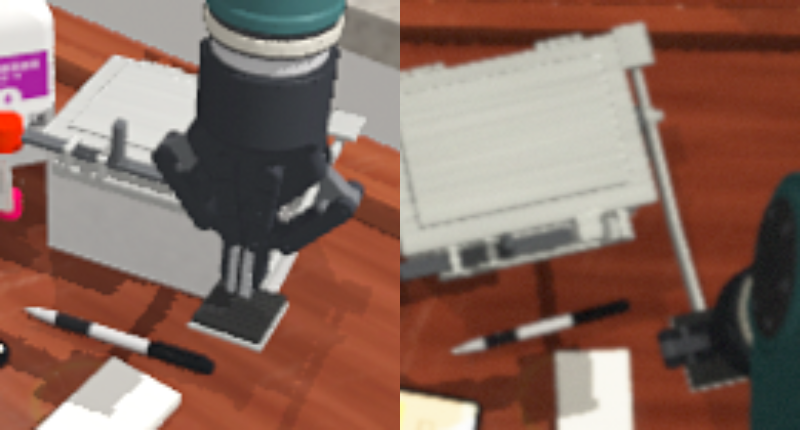

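The fingertips are over the pad's centre, at (240,295) in the left half, and the catch is still to the left. I'll press down along the arc, first most of the way.

carry_out(
  rows=[
    [0, 0, 6, 0, 0, 0],
    [0, 0, 6, 0, 0, 0],
    [0, 0, 4, 0, 0, 0],
    [0, 0, 4, 0, 0, 0],
    [0, 0, 4, 0, 0, 0],
    [0, 0, 4, 0, 0, 0],
    [0, 0, 4, 0, 0, 0],
    [0, 0, 4, 0, 0, 0],
    [0, 0, 4, 0, 0, 0],
    [0, 0, 0, 0, 0, 0],
  ],
)

```text
time: 6.7
tool_pos: [0.4907, 0.0142, 0.1009]
eef_rot: [-0.001, -0.121, 0.993, -0.0]
wrist_force: [-3.2, -0.5, 4.5]
grip_width: -0.0001
finger_force: 2.6
```

carry_out(
  rows=[
    [0, 0, 4, 0, 0, 0],
    [0, 0, 4, 0, 0, 0],
    [-1, 0, 4, 0, 0, 0],
    [-1, 0, 4, 0, 0, 0],
    [-1, 0, 4, 0, 0, 0],
    [-1, 0, 4, 0, 0, 0],
    [-1, 0, 4, 0, 0, 0],
    [-1, 0, 4, 0, 0, 0],
    [0, 0, 3, 0, 0, 0],
    [0, 0, 2, 0, 0, 0],
    [0, 0, 0, 0, 0, 0],
  ],
)

```text
time: 7.8
tool_pos: [0.498, 0.0159, 0.0634]
eef_rot: [0.001, -0.121, 0.993, 0.0]
wrist_force: [0.2, 0.2, 2.2]
grip_width: -0.0001
finger_force: 0.9
```

```bash
python3 -c "from h import *;where()"
```

```text
t 7.8 tcp [0.498  0.0159 0.0634] in bin [-0.1743 -0.1108  0.0634] F bin [0.2 0.2 2.2] grip -6.084963776347643e-05
tool axes in bin
 [[-1.    -0.002  0.002]
 [-0.002  1.    -0.   ]
 [-0.002 -0.    -1.   ]]
```

carry_out(
  rows=[
    [0, 0, 2, 0, 0, 0],
    [0, 0, 2, 0, 0, 0],
    [0, 0, 2, 0, 0, 0],
    [0, 0, 0, 0, 0, 0],
    [0, 0, 0, 0, 0, 0],
  ],
)

```text
time: 8.3
tool_pos: [0.4974, 0.0157, 0.0575]
eef_rot: [0.0, -0.121, 0.993, -0.0]
wrist_force: [0.6, 0.0, 3.3]
grip_width: 0.0001
finger_force: 1.3
```

```bash
python3 -c "
from h import *;where()
from station import get_image,get_calibration
p,d=get_image('scene');q,d=get_image('top')
cv2.imwrite('pics/s5.png',np.hstack([cv2.resize(p[120:290,180:345,::-1],(400,430)),cv2.resize(q[60:260,190:390,::-1],(400,430))]))
"
```

```text
t 8.3 tcp [0.4974 0.0157 0.0575] in bin [-0.175  -0.1108  0.0575] F bin [ 0.6 -0.1  3.3] grip 8.509661954511458e-05
tool axes in bin
 [[-1.    -0.002  0.001]
 [-0.002  1.    -0.   ]
 [-0.001 -0.    -1.   ]]
```

View pics/s5.png

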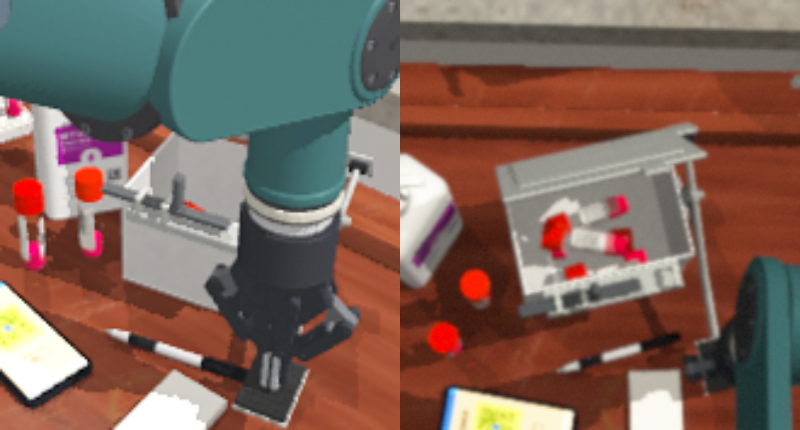

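The lid is up and the tubes inside the bin are visible at (590,235). The pad is nearly down. I'll press on to the stop with a moderate holding force.

carry_out(
  rows=[
    [0, 0, 2, 0, 0, 0],
    [0, 0, 2, 0, 0, 0],
    [0, 0, 0, 0, 0, 0],
    [0, 0, 0, 0, 0, 0],
  ],
)

```text
time: 8.8
tool_pos: [0.498, 0.0158, 0.0554]
eef_rot: [0.001, -0.121, 0.993, -0.0]
wrist_force: [-1.8, 0.0, 11.9]
grip_width: 0.0002
finger_force: 5.8
```

carry_out(
  rows=[
    [0, 0, 1, 0, 0, 0],
    [0, 0, 0, 0, 0, 0],
    [0, 0, 0, 0, 0, 0],
    [0, 0, 0, 0, 0, 0],
    [0, 0, 0, 0, 0, 0],
  ],
)

```text
time: 9.3
tool_pos: [0.4982, 0.0158, 0.055]
eef_rot: [0.001, -0.121, 0.993, -0.0]
wrist_force: [-2.1, 0.1, 13.6]
grip_width: 0.0003
finger_force: 6.9
```

```bash
python3 -c "
from h import *;where()
from station import get_image,get_calibration,workorder
p,d=get_image('top');c=get_calibration('top');np.savez('top9.npz',p=p,d=d,K=c['intrinsics'],T=c['T'])
_,P=cloud('top9');a=P-[.641,.165,0];x=a[...,0]*np.cos(.24)+a[...,1]*np.sin(.24);y=-a[...,0]*np.sin(.24)+a[...,1]*np.cos(.24)
m=(abs(y)<.07)&(x>-.03)&(x<.08)&(a[...,2]>.135)&(a[...,2]<.26);print(m.sum());s=np.polyfit(x[m],a[...,2][m],1);print('lid angle',np.arctan(-s[0]),'top z',a[...,2][m].max())
"
```

```text
t 9.3 tcp [0.4982 0.0158 0.055 ] in bin [-0.1742 -0.1109  0.055 ] F bin [-2.   0.6 13.6] grip 0.0003201687457452031
tool axes in bin
 [[-1.    -0.002  0.003]
 [-0.002  1.    -0.001]
 [-0.003 -0.001 -1.   ]]
1233
lid angle 1.0066508622428099 top z 0.2538843897252312
```

The lid measures 1.0 rad open, and the pad is steady at its stop under about 13 N.

```bash
python3 -c "
from station import workorder;print(workorder.job_done())"
```

```text
the job is handed in; nothing more can be done
None
```

The job is handed in with the catch fully left, the lever pad held at its stop with about 13 N, and the lid open at about 1.0 rad; no contact with the lid or the things beside the bin showed in the pictures.

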